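# Tea flask: hang the infuser, close it with the nested lids, take the cup lid off

## Robot

A 6-joint arm with a two-finger parallel gripper is mounted at the origin on a cart in front of the work surface, level with it; the furniture and walls round the work are solid. World frame = base frame: x ahead of the robot, y to its left, z up, the work surface at z = 0. Lengths are in mm, angles in rad, forces in N, time in s.
With the tool pointing down it reaches from about 400 to 925 mm from the base axis. Payload 12.5 kg.
Tool frame: the origin (TCP) lies midway between the tips of the shut fingers; the grasp point (between the pads) lies 19 mm behind it; z points along the fingers, y is the line along which they close (so a half turn about z gives the same grasp; the last joint's range is limited). The gripper opens to 95 mm and grips with 3 to 60 N. Pads are 20 mm wide; open, the fingers measure 119 mm over their backs; the gripper's body (75 mm by 180 mm) begins 59 mm behind the grasp point.
Start: joints at [-1.215, 0.491, 1.559, -0, 1.092, -0.106], TCP at [278.5, -559.54, 214.661] pointing down, gripper open.
Joint ranges: [-3.1, 3.1], [-0.84, 2.19], [0.05, 2.79], [-1.13, 4.28], [0.06, 2.93], [-2.69, 2.69]. Speed limits (rad/s): [2.22, 2.22, 2.79, 3.14, 3.14, 3.14].

## Interface

Orientations are given as [roll, pitch, yaw] about the fixed x, y, z axes, in that order (R = Rz(yaw) Ry(pitch) Rx(roll)).
In Python, from cell import state, viewer, env, models gives the robot as it stands. The module is installed in compiled form; this text tells all that it offers.
- The arm moves only by the tool arm_command, never from a script. Its argument "rows" is a list of rows, each a list of 2 entries, a list of its own where there are three numbers: the shift along the tool's x, y, z normalised to -1 to 1, where 1 is 0.25 m, then the turn about the tool's z normalised to -1 to 1, where 1 is pi rad. A call has exactly 5 rows; each row shifts and turns the commanded pose from where the row before left it, along the tool's axes as they then stand; what a row does not reach is not made up. A row lasts 1/10 s, in which the tool goes at most 50 mm and 8.59 degrees, less where a joint would pass 70% of its speed; a pose out of reach is approached as far as the arm can. A call with a number of a shift or a turn outside -1 to 1 is refused whole. A call with a gripper value outside its range is refused whole. "claw" is the opening, from 0 (shut) to 1 (fully open), set as the call begins (left out, the last holds). The fingers move at their own pace and stop on an object; the grip force is fixed at half the most. Time passes only in rows, so rows that do not move let the fingers close, or fill a call up. It gives the time, the measured TCP pose, the force, the opening and the grip force at its end, in the units of the state.
- state(): the state, without advancing time (a new reading comes with each control period).
- viewer.read_camera(name): name is "side" or "top"; returns (picture, depth): 480x640x3 uint8, red, green, blue; 480x640 float32, mm along the optical axis (not along the pixel's ray), 0 where there is no reading.
- viewer.get_calibration(name): a dict with "camera_matrix" (3x3 intrinsics, pixels), "dist_coeffs" ([k1, k2, p1, p2, k3] as OpenCV has them; the pictures are not rectified), "world_to_cam" (4x4, takes a point from world to camera coordinates). Camera axes: x right, y up, looking along -z (the intrinsics and any distortion apply to the point x, -y, -z); pixel columns grow to the right and rows downward; lengths in mm; the calibration is good to about 2 mm. A picture is of the moment at which its call begins. get_calibration takes no time and is no camera call.
- env.job_done(): hands the job in; it is judged then, once.
Trained networks look in the newest picture that a camera, given by its name, has taken for a name from the list of things; names that differ only in an ending like _2 or _b are one class to them, and where a whole thing is asked for, a point or a joint stands for the part that bears it (a point fixed in the world has none). Each returns a list of dicts, best first, with "confidence" (0 to 1); they miss things now and then, are a little off and sometimes report something else, mostly with a low value. They report only what shows in the picture. A call takes as long as a camera call. They do not tell look-alikes from the thing itself.
- models.search_frame(camera, label): "position" ([x, y, z] in mm, in world coordinates, good to about 4 mm: the middle of the surface that is visible of it).
- models.mark_of(camera, label): "position" ([x, y, z] in mm, in world coordinates, good to about 4 mm: a listed point, or the origin of a listed thing).
The state is a dict: "t": time; "joints": joint angles; "qvel": joint speeds; "tau": joint torques, N m; "eef_pos": TCP position; "tcp_rot": TCP orientation; "ft_force": force on the tool from outside, world axes, zero at the start; "moment": the same for the moment, N m; "opening": opening from 0.0 (shut) to 1.0 (fully open); "grip_force": force on a finger pad.
Only numpy, scipy, OpenCV 4.12 (cv2) and the standard library are available. Lean on these libraries where they do the work, as an engineer would, in place of code of your own. Each camera call takes 0.05 s, during which the arm holds its last target. There are 200 camera calls.

## Task

Get the tea flask ready to steep: hang the steel infuser in the flask's neck until its collar sits on the rim, and let go of it; then put on the two nested lids together as they stand, carrying them by the ribbed collar of the black inner lid and setting that down squarely on the infuser. Then lift off only the steel outer lid, which is the drinking cup, straight up, leaving the inner lid seated and undisturbed, and finish still holding the cup in the air, mouth down, over the flask and clear above the inner lid. The flask must stay standing where it is, and the other things on the worktop are to be left alone where they are.

Things in the scene. Friction and masses are not known exactly. Their poses are not given: they have to be found in the camera images.
- flask: Steel tea flask standing on the worktop about the middle, open on top, loose, 0.5 to 0.85 kg. Round: body 84 mm wide, shoulder from 108 mm height narrowing to a straight neck 58 mm wide outside, 53 mm inside, from 127 mm to the rim at 145 mm. Origin: centre of its underside; z up.
- flask_mouth (a point): Centre of the flask's mouth, at the rim, 145 mm above the flask's origin.
- infuser: Tea infuser, 80 g, standing upright left or right of the flask: round perforated steel basket, 36 mm wide at the bottom, 48 mm at 60 mm height, under a plain grip collar 62 mm wide from 60 to 80 mm; open top, bore 45 mm. Origin: centre of its underside; z up. Seated, the collar's underside rests on the flask's rim (basket has 2 mm play all round), origin 85 mm above the flask's.
- infuser_collar (a point): Centre of the infuser's collar, 70 mm above its origin. Grip across the collar from above, fingertips no lower than its underside (10 mm below this point).
- inner_lid: Inner lid: black stopper, 0.12 to 0.2 kg, standing on its spigot on the other side of the flask. Round: spigot 40 mm wide (end 33 mm) from 0 to 12 mm, ribbed collar 68 mm wide from 12 to 32 mm, dome 51 to 48 mm wide up to its flat top at 66 mm. Origin: centre of its underside; z up. Seated, spigot in the infuser's bore (2.4 mm play), collar on the infuser's collar, origin 153 mm above the flask's.
- inner_lid_collar (a point): Centre of the inner lid's collar, 22 mm above its origin. Gripped here from above (fingertips near the collar's underside, 10 mm lower) and lifted, the inner lid carries the outer lid along.
- outer_lid: Outer lid: plain steel drinking cup, 60 to 105 g, mouth down over the inner lid's dome, 60 mm wide (56 inside), 42 mm high, straight walls, flat closed top. Origin: centre of its mouth; z towards its closed top. Nested, the rim rests loosely on the inner lid's collar, origin 32 mm above the inner lid's. It comes off straight up and is clear of the dome after 34 mm.
- outer_lid_wall (a point): Centre of the outer lid at mid-height of its wall, 21 mm above its rim. To take it alone, grip across the wall with the fingertips above its rim.
- honey_jar: Jar of spread with a black lid, 63 mm wide, 94 mm high; a bystander. Origin: centre of its underside.
- lemon: A lemon, 87 x 58 mm, lying on the worktop; a bystander. Origin: centre of its underside.
- matchbox: Matchbox lying flat, 53 x 35 x 14 mm; a bystander. Origin: centre of its underside.
- teaspoon: Teaspoon lying flat, 130 mm long; a bystander. Origin: under its middle.
There are look-alikes about, which are no part of the job. What is shaped like the outer_lid but purple is not meant.

How it is judged (in metres and radians):
On the way, in this order (a step that is already met when the one before it is completed fails the run):
1. the infuser hangs in the flask's neck, collar on the rim, let go (horizontal distance between infuser and flask below 0.005 m and z of infuser in the frame of flask below 0.0875 m and angle between the z axis of infuser and the z axis of flask, either way round below 0.06 rad and contact force between the fingers and infuser below 0.2 N), for 0.2 s.
2. the two lids are lifted off the worktop together, still nested (height (world z) of inner_lid above 0.03 m and horizontal distance between outer_lid and inner_lid below 0.007 m and z of outer_lid in the frame of inner_lid below 0.036 m and angle between the z axis of outer_lid and the z axis of inner_lid, either way round below 0.15 rad and contact force between inner_lid and the fingers above 0.5 N), for 0.2 s.
3. the inner lid is seated on the infuser in the flask, the outer lid still nested on it, and both are let go (horizontal distance between infuser and flask below 0.005 m and z of infuser in the frame of flask below 0.0875 m and angle between the z axis of infuser and the z axis of flask, either way round below 0.06 rad and horizontal distance between inner_lid and flask below 0.0075 m and z of inner_lid in the frame of flask between 0.149 and 0.1565 m and angle between the z axis of inner_lid and the z axis of flask, either way round below 0.07 rad and horizontal distance between outer_lid and inner_lid below 0.007 m and z of outer_lid in the frame of inner_lid below 0.036 m and angle between the z axis of outer_lid and the z axis of inner_lid, either way round below 0.15 rad and contact force between the fingers and inner_lid below 0.2 N), for 0.2 s.
At the end, for the whole second after the job is handed in: Infuser and inner lid seated on the upright flask (5 and 7.5 mm off-centre, 3.5 mm off fully down at most), at rest; outer lid held still by the fingers alone, mouth down within 0.3 rad, rim at least 40 mm above the inner lid's collar, within 60 mm of its axis (horizontal distance between infuser and flask below 0.005 m and z of infuser in the frame of flask below 0.0875 m and angle between the z axis of infuser and the z axis of flask, either way round below 0.06 rad and horizontal distance between inner_lid and flask below 0.0075 m and z of inner_lid in the frame of flask between 0.149 and 0.1565 m and angle between the z axis of inner_lid and the z axis of flask, either way round below 0.07 rad and angle between flask's own z axis and vertical below 0.06 rad and linear speed of inner_lid below 0.02 m/s and z of outer_lid in the frame of inner_lid above 0.072 m and horizontal distance between outer_lid and inner_lid below 0.06 m and angle between outer_lid's own z axis and vertical below 0.3 rad and linear speed of outer_lid below 0.03 m/s and contact force between the fingers and outer_lid above 0.8 N and contact force between outer_lid and inner_lid below 0.05 N and contact force between outer_lid and flask below 0.05 N and contact force between outer_lid and infuser below 0.05 N and contact force between the fingers and inner_lid below 0.1 N); the arm keeps its last pose, push and grip.
It fails at once if the flask is tipped or shoved more than 35 mm from its place (angle between flask's own z axis and vertical above 0.3 rad or distance of flask from where it was at the start of the episode above 0.035 m).
It fails at once if the inner lid is dragged up (more than 6 mm) from its seat while or after the outer lid is lifted off it (horizontal distance between inner_lid and flask below 0.03 m and z of inner_lid in the frame of flask above 0.159 m and z of outer_lid in the frame of inner_lid above 0.045 m).
It fails at once if a bystander is moved more than 30 mm (distance of any of honey_jar, lemon, matchbox, teaspoon from where it was at the start of the episode above 0.03 m).
It also fails if it takes over 72 s, if anything falls off the work surface, if the arm or the gripper's body presses on something with over 40 N, if the wrist force passes 120 N, or if a joint passes its speed limit or range.

## Working session

There is one attempt and no reset: what is moved stays moved. The work goes in short steps, Python scripts to look and compute and a tool call to move; the robot and the scene stay as the last step left them, time stands still between calls to the robot, and variables do not carry over. Pictures are saved under pics/ and viewed, at most 10 in all, crops included, and the job is handed in when it is done.

Besides the shell and the picture viewer there is one more tool, called after ">>>" by a JSON object that holds its "method" and its "body", one argument or row to a line. arm_command: Moves the arm, as the interface text tells. Scaled input: -1 to 1 covers 0.25 m each way for a shift and pi rad each way for a turn. Its arguments: {"type":"object","properties":{"rows":{"type":"array","items":{"type":"array"}},"claw":{"type":"number"}},"required":["rows"]}

```bash
mkdir -p pics
cat > h.py <<'E'
import numpy as np, cv2
from cell import state, viewer, env, models
def cap(n,fn=None):
    p,d=viewer.read_camera(n)
    if fn: cv2.imwrite('pics/'+fn,cv2.cvtColor(p,cv2.COLOR_RGB2BGR))
    return p,d
def cloud(n,d):
    c=viewer.get_calibration(n);K=np.array(c['camera_matrix'],float)
    v,u=np.nonzero(d>0);z=d[v,u].astype(float)
    q=cv2.undistortPoints(np.stack([u,v],1).astype(float)[:,None],K,np.array(c['dist_coeffs'],float))[:,0]
    P=np.stack([q[:,0]*z,-q[:,1]*z,-z,np.ones_like(z)],1)
    return (P@np.linalg.inv(np.array(c['world_to_cam'])).T)[:,:3],u,v
E
python3 - <<'E'
from h import *
s=state();print(s)
a,_=cap('side','s0.png');b,_=cap('top','t0.png')
cv2.imwrite('pics/both0.png',cv2.cvtColor(cv2.resize(np.vstack([a,b]),(450,600)) if 0 else b,cv2.COLOR_RGB2BGR))
for n in ['flask_mouth','infuser_collar','inner_lid_collar','outer_lid_wall','infuser','inner_lid','honey_jar','lemon','matchbox','teaspoon']:
    for c in ['side','top']:
        print(n,c,[(round(r['confidence'],2),np.round(r['position']).tolist()) for r in models.mark_of(c,n)][:3])
E
```

```text
{'t': 0.0, 'joints': array([-1.21459376e+00,  4.91548391e-01,  1.55946419e+00,  2.63517961e-05,
        1.09171989e+00, -1.05623655e-01]), 'qvel': array([-6.89489804e-05, -6.56653589e-04, -1.83836878e-03,  1.95370707e-03,
       -1.04921111e-04,  8.88783960e-04]), 'tau': array([ 2.98866384e-03, -6.12643147e+01, -2.58182645e+01,  6.94364123e-02,
        4.82151029e-02, -9.88416423e-05]), 'eef_pos': array([ 278.4128108 , -559.27724113,  214.06361934]), 'tcp_rot': array([-3.14046165e+00, -1.43409073e-04,  4.61813981e-01]), 'ft_force': array([ 0.13527395, -0.73762109, -0.83785903]), 'moment': array([0.05298732, 0.04486134, 0.0652981 ]), 'grip_force': 0.0, 'opening': 0.9974645539127167}
flask_mouth side [(0.78, [538.0, 45.0, 146.0])]
flask_mouth top [(0.94, [540.0, 44.0, 144.0])]
infuser_collar side [(0.73, [463.0, -229.0, 70.0])]
infuser_collar top [(0.59, [466.0, -223.0, 70.0])]
inner_lid_collar side [(0.92, [432.0, 239.0, 22.0]), (0.74, [578.0, -139.0, -1.0])]
inner_lid_collar top [(0.69, [431.0, 237.0, 21.0])]
outer_lid_wall side [(0.73, [553.0, 267.0, 21.0]), (0.63, [435.0, 234.0, 48.0])]
outer_lid_wall top [(0.8, [428.0, 236.0, 53.0]), (0.72, [546.0, 269.0, 18.0]), (0.52, [434.0, 235.0, 21.0])]
infuser side [(0.91, [466.0, -225.0, 0.0])]
infuser top [(0.74, [464.0, -227.0, 0.0])]
inner_lid side [(0.76, [434.0, 241.0, -5.0])]
inner_lid top [(0.69, [436.0, 232.0, 1.0])]
honey_jar side [(0.9, [580.0, -138.0, 3.0])]
honey_jar top [(0.95, [583.0, -138.0, -0.0])]
lemon side [(0.71, [384.0, -23.0, 1.0])]
lemon top [(0.81, [386.0, -20.0, -1.0])]
matchbox side [(0.76, [446.0, 113.0, -2.0])]
matchbox top [(0.64, [465.0, -224.0, 69.0]), (0.62, [443.0, 118.0, -1.0])]
teaspoon side [(0.7, [445.0, -116.0, 4.0])]
teaspoon top [(0.85, [443.0, -117.0, -0.0])]
```

```bash
cat >> h.py <<'E'
def circ(P):
    from scipy.optimize import least_squares
    c=P.mean(0)
    for i in range(3):
        r=least_squares(lambda x:np.hypot(P[:,0]-x[0],P[:,1]-x[1])-x[2],[*c,30],loss='soft_l1',f_scale=1.).x;c=r[:2]
    return np.round(r,1)
def ringfit(n,d,c,zlo,zhi,rad=45):
    P,u,v=cloud(n,d);m=(np.hypot(P[:,0]-c[0],P[:,1]-c[1])<rad)&(P[:,2]>zlo)&(P[:,2]<zhi)
    Q=P[m]
    hull=cv2.convexHull(Q[:,:2].astype(np.float32))[:,0]
    return len(Q),np.round(cv2.minEnclosingCircle(Q[:,:2].astype(np.float32))[0],1),np.round(cv2.minEnclosingCircle(Q[:,:2].astype(np.float32))[1],1),circ(hull),np.round(np.median(Q[:,2]),1)
E
python3 - <<'E'
from h import *
for c in ['top','side']:
    p,d=cap(c)
    print(c,(-np.linalg.inv(viewer.get_calibration(c)['world_to_cam']))[:3,3]*-1)
    for n,xy,a,b in [('flask',(539,45),139,150),('inf',(465,-226),74,85),('lidtop',(432,236),69,80),('lidcollar',(432,236),26,35)]:
        try: print(n,ringfit(c,d,xy,a,b))
        except Exception as e: print(n,e)
E
```

```text
top [439.3880022   17.09185639 965.80162908]
flask (181, array([538.5,  43.4]), np.float64(28.9), array([538.5,  43.5,  28.6]), np.float64(144.8))
inf (482, array([ 463.3, -223.9]), np.float64(31.5), array([ 463.5, -223.7,   30.9]), np.float64(79.8))
lidtop (837, array([429.9, 236.5]), np.float64(29.8), array([429.8, 236.4,  29.2]), np.float64(74.2))
lidcollar (162, array([429.9, 237.2]), np.float64(34.5), array([429.9, 237.3,  34.2]), np.float64(31.8))
side [-24.86810681 744.01106814 556.46247154]
flask (248, array([539.6,  44. ]), np.float64(30.9), array([539.7,  44.9,  29.5]), np.float64(142.7))
inf (291, array([ 464.8, -221.5]), np.float64(33.6), array([ 462.8, -221.6,   31.6]), np.float64(78.8))
lidtop (900, array([429.7, 238.5]), np.float64(30.5), array([429.6, 238.5,  29.5]), np.float64(72.7))
lidcollar (391, array([429. , 239.9]), np.float64(34.6), array([429.5, 239.1,  33.5]), np.float64(30.8))
```

View pics/t0.png

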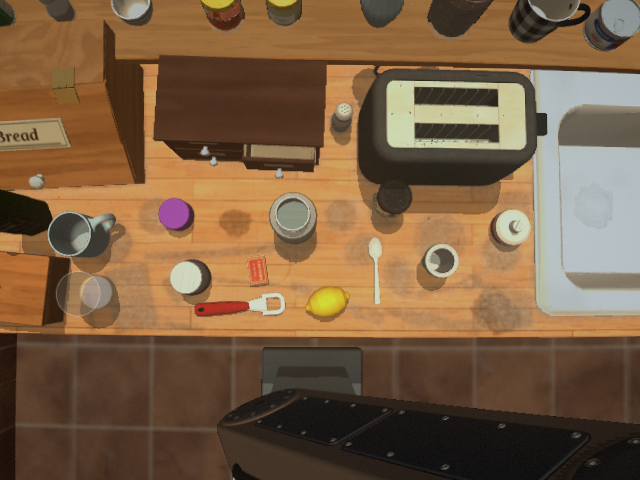

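View pics/s0.png

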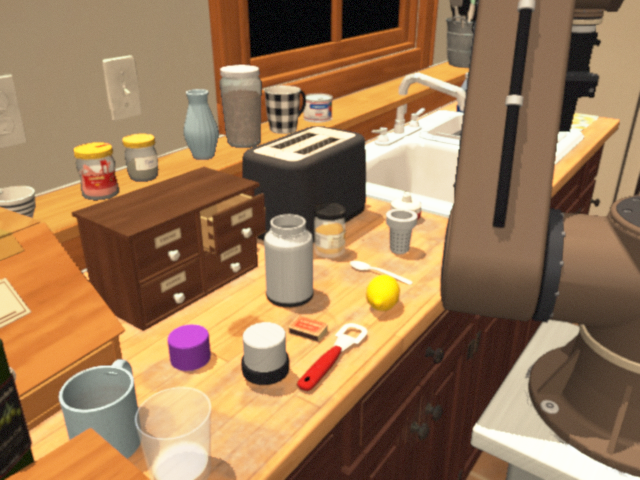

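The top view shows the flask (293,217), infuser (440,262), nested lids (190,278), purple look-alike (176,213) and honey jar (394,197). The networks and the depth fits agree on these positions, so I'll plan the first approach.

```bash
cat >> h.py <<'E'
from scipy.spatial.transform import Rotation as R
def go(*t):
    s=state();p=np.array(s['eef_pos']);M=R.from_euler('xyz',s['tcp_rot']).as_matrix()
    print('t',round(s['t'],2),'tcp',np.round(p,1),'rot',np.round(s['tcp_rot'],3),'open',round(s['opening'],3),'grip',s['grip_force'],'F',np.round(s['ft_force'],1))
    for q in t:
        d=M.T@(np.array(q,float)-p);print(q,'mm',np.round(d,1),'units',np.round(d/250,4));p=np.array(q,float)
E
python3 - <<'E'
from h import *
p,d=cap('top');P,u,v=cloud('top',d)
for x0,x1,y0,y1 in [(590,720,-130,180),(600,760,-400,-130),(500,620,-450,-280)]:
    m=(P[:,0]>x0)&(P[:,0]<x1)&(P[:,1]>y0)&(P[:,1]<y1);Q=P[m];k=Q[:,2]>50
    print(Q[:,2].max(),Q[k].min(0),Q[k].max(0))
go((463.5,-223,160),(463.5,-223,62))
E
```

```text
191.43218469616022 [ 590.33201616 -129.98792607   50.39933779] [719.97722251 179.98366076 191.4321847 ]
192.29083035068913 [ 600.0413924  -389.88868921   50.09927769] [ 759.99473106 -130.01678951  192.29083035]
184.7280596936231 [ 519.62010331 -383.83181183   50.18311821] [ 619.96057248 -280.0024479   184.72805969]
t 1.25 tcp [ 278.5 -559.5  214.6] rot [ 3.142 -0.     0.462] open 0.999 grip 0.0 F [ 0.1 -0.5  0.1]
(463.5, -223, 160) mm [ 315.6 -218.8   54.6] units [ 1.2622 -0.8754  0.2185]
(463.5, -223, 62) mm [-0. -0. 98.] units [-0.    -0.     0.392]
```

>>> {"method": "arm_command", "body": {
  "rows": [
    [[0.126, -0.0875, 0], 0],
    [[0.126, -0.0875, 0], 0],
    [[0.126, -0.0875, 0], 0],
    [[0.126, -0.0875, 0], 0],
    [[0.126, -0.0875, 0], 0]
  ],
  "claw": 1
}}

```text
t: 1.75
eef_pos: [371.3, -390.1, 214.8]
tcp_rot: [3.141, -0.0, 0.461]
ft_force: [0.8, -0.1, -0.0]
opening: 0.999
grip_force: 0.0
```

>>> {"method": "arm_command", "body": {
  "rows": [
    [[0.126, -0.0875, 0], 0],
    [[0.126, -0.0875, 0], 0],
    [[0.126, -0.0875, 0.06], 0],
    [[0.126, -0.0875, 0.08], 0],
    [[0.126, -0.0875, 0.08], 0]
  ]
}}

```text
t: 2.25
eef_pos: [463.7, -222.1, 159.4]
tcp_rot: [3.14, -0.001, 0.462]
ft_force: [-0.3, -1.6, 0.2]
opening: 0.998
grip_force: 0.0
```

Run:
```python
from h import *
go((463.5,-223,100),(463.5,-223,62))
```

```text
t 2.25 tcp [ 463.7 -222.1  159.4] rot [ 3.14e+00 -1.00e-03  4.62e-01] open 0.998 grip 0.0 F [-0.3 -1.6  0.2]
(463.5, -223, 100) mm [-0.7  0.7 59.4] units [-0.0027  0.0027  0.2377]
(463.5, -223, 62) mm [-0. -0. 38.] units [-1.00e-04 -2.00e-04  1.52e-01]
```

Good tracking. I'll descend to z 62 and close.

>>> {"method": "arm_command", "body": {
  "rows": [
    [[-0.003, 0.003, 0.1], 0],
    [[0, 0, 0.1], 0],
    [[0, 0, 0.1], 0],
    [[0, 0, 0.09], 0],
    [[0, 0, 0], 0]
  ]
}}

```text
t: 2.75
eef_pos: [461.8, -223.8, 60.1]
tcp_rot: [-3.138, 0.002, 0.462]
ft_force: [-0.6, 0.3, 0.0]
opening: 1.0
grip_force: 0.0
```

>>> {"method": "arm_command", "body": {
  "rows": [
    [[0, 0, 0], 0],
    [[0, 0, 0], 0],
    [[0, 0, 0], 0],
    [[0, 0, 0], 0],
    [[0, 0, 0], 0]
  ],
  "claw": 0
}}

```text
t: 3.25
eef_pos: [462.9, -224.6, 62.7]
tcp_rot: [3.14, -0.001, 0.462]
ft_force: [-0.6, -0.7, 4.6]
opening: 0.655
grip_force: 30.0
```

>>> {"method": "arm_command", "body": {
  "rows": [
    [[0, 0, 0], 0],
    [[0, 0, 0], 0],
    [[0, 0, 0], 0],
    [[0, 0, 0], 0],
    [[0, 0, 0], 0]
  ]
}}

```text
t: 3.75
eef_pos: [463.0, -224.6, 62.7]
tcp_rot: [3.141, -0.001, 0.462]
ft_force: [0.3, 1.0, 5.8]
opening: 0.654
grip_force: 30.0
```

Run:
```python
from h import *
go((463.5,-223,62),(463.5,-223,250),(538.8,43.7,250))
p,d=cap('top','t1.png')
p,d=cap('side','s1.png');print(ringfit('side',d,(463.5,-223),74,82,34))
```

```text
t 3.75 tcp [ 463.  -224.6   62.7] rot [ 3.141e+00 -1.000e-03  4.620e-01] open 0.654 grip 30.004015790764242 F [0.3 1.  5.8]
(463.5, -223, 62) mm [ 1.1 -1.2  0.7] units [ 0.0046 -0.0047  0.0027]
(463.5, -223, 250) mm [ 1.00e-01  2.00e-01 -1.88e+02] units [ 4.00e-04  8.00e-04 -7.52e-01]
(538.8, 43.7, 250) mm [ 1.862e+02 -2.052e+02 -1.000e-01] units [ 7.449e-01 -8.209e-01 -4.000e-04]
(178, array([ 463.1, -221.8]), np.float64(32.5), array([ 463.5, -222.3,   31.6]), np.float64(79.3))
```

Opening × 95 mm = 62 mm, which is the collar width, so it is gripped. Next I lift it and carry it to the flask.

>>> {"method": "arm_command", "body": {
  "rows": [
    [[0, 0, -0.1], 0],
    [[0, 0, -0.16], 0],
    [[0, 0, -0.16], 0],
    [[0, 0, -0.16], 0],
    [[0, 0, -0.14], 0]
  ]
}}

```text
t: 4.35
eef_pos: [462.5, -224.2, 244.2]
tcp_rot: [3.141, -0.0, 0.462]
ft_force: [-0.1, -0.2, -0.3]
opening: 0.651
grip_force: 30.0
```

>>> {"method": "arm_command", "body": {
  "rows": [
    [[0.07, -0.08, 0], 0],
    [[0.1, -0.11, 0], 0],
    [[0.1, -0.11, 0], 0],
    [[0.1, -0.11, 0], 0],
    [[0.1, -0.11, 0], 0]
  ]
}}

```text
t: 4.85
eef_pos: [510.0, -54.1, 242.1]
tcp_rot: [-3.142, 0.0, 0.462]
ft_force: [0.5, 0.5, -0.4]
opening: 0.656
grip_force: 30.0
```

>>> {"method": "arm_command", "body": {
  "rows": [
    [[0.1, -0.11, 0], 0],
    [[0.1, -0.11, 0], 0],
    [[0.07, -0.08, 0], 0],
    [[0, 0, 0], 0],
    [[0, 0, 0], 0]
  ]
}}

```text
t: 5.35
eef_pos: [536.7, 41.9, 241.9]
tcp_rot: [-3.141, 0.001, 0.463]
ft_force: [-0.3, -0.1, -0.8]
opening: 0.651
grip_force: 30.0
```

Run:
```python
from h import *
go((538.8,43.7,250))
p,d=cap('top','t2.png')
p,d=cap('side','s2.png')
for c in ('top','side'):
  for n in ('infuser','infuser_collar','flask','flask_mouth'): print(c,n,[(round(r['confidence'],2),np.round(r['position'],1).tolist()) for r in models.mark_of(c,n)][:2])
cv2.imwrite('pics/v2.png',cv2.resize(cv2.imread('pics/s2.png')[90:340,180:420],None,fx=2.3,fy=2.3))
```

```text
t 5.35 tcp [536.7  41.9 241.9] rot [-3.141e+00  1.000e-03  4.630e-01] open 0.651 grip 29.99721627915278 F [-0.3 -0.1 -0.8]
(538.8, 43.7, 250) mm [ 2.7 -0.7 -8.1] units [ 0.0108 -0.0029 -0.0325]
top infuser [(0.47, [538.2, 41.4, 180.5])]
top infuser_collar [(0.57, [541.2, 41.1, 250.5])]
top flask [(0.43, [579.8, -137.1, -0.7])]
top flask_mouth []
side infuser [(0.96, [539.3, 41.6, 178.9])]
side infuser_collar [(0.79, [535.4, 38.4, 251.0])]
side flask [(0.62, [536.7, 41.3, 1.8])]
side flask_mouth [(0.61, [539.4, 44.7, 145.3])]
```

View pics/v2.png

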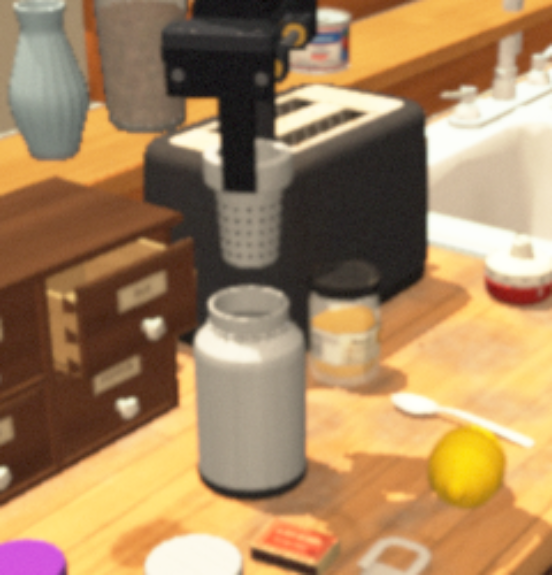

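```bash
cat >> h.py <<'E'
from scipy.optimize import least_squares
def cyl(n,d,c,zlo,zhi,r,rad=40):
    """centre of a cylinder of known radius r from visible side points"""
    P,u,v=cloud(n,d);m=(np.hypot(P[:,0]-c[0],P[:,1]-c[1])<rad)&(P[:,2]>zlo)&(P[:,2]<zhi);Q=P[m]
    cam=np.linalg.inv(viewer.get_calibration(n)['world_to_cam'])[:2,3]
    f=(Q[:,:2]-c)@(cam-c)>0; Q=Q[f]
    s=least_squares(lambda x:np.hypot(Q[:,0]-x[0],Q[:,1]-x[1])-r,c,loss='soft_l1',f_scale=1.)
    return len(Q),np.round(s.x,1),round(float(np.median(abs(s.fun))),2)
E
python3 - <<'E'
from h import *
p,d=cap('side')
c=np.array((537.5,43))
print('neck',cyl('side',d,c,129,142,29,34))
print('body',cyl('side',d,c,20,100,42,50))
b=c
for lo,hi in ((185,195),(200,210),(215,228),(232,237)):
    r=18+6*((lo+hi)/2-180)/60
    print('basket',lo,cyl('side',d,b,lo,hi,r,30))
print('collar',cyl('side',d,b,241,258,31,34))
P,u,v=cloud('side',d);m=(np.hypot(P[:,0]-538,P[:,1]-43)<25)&(P[:,2]>160)&(P[:,2]<230);print(np.percentile(P[m,2],[0,1,5]))
p,d=cap('top');print('top inf ring',ringfit('top',d,(537,42),253,264,34))
E
```

```text
neck (246, array([540.2,  43.8]), 0.75)
body (1962, array([540.1,  43.7]), 0.76)
basket 185 (140, array([538.2,  42.8]), 0.94)
basket 200 (140, array([538.4,  42.6]), 0.85)
basket 215 (205, array([538.8,  42.2]), 0.69)
basket 232 (68, array([539. ,  41.8]), 0.77)
collar (274, array([539.2,  42. ]), 0.93)
[179.49256479 180.80150179 183.25454816]
top inf ring (48, array([517. ,  24.8]), np.float64(10.1), array([529.4,  29.9,  16.2]), np.float64(259.8))
```

>>> {"method": "arm_command", "body": {
  "rows": [
    [[0.0076, -0.002, 0], 0],
    [[0, 0, 0.08], 0],
    [[0, 0, 0.08], 0],
    [[0, 0, 0.08], 0],
    [[0, 0, 0], 0]
  ]
}}

```text
t: 6.45
eef_pos: [537.5, 43.0, 180.1]
tcp_rot: [-3.14, 0.003, 0.462]
ft_force: [0.6, -0.9, -0.8]
opening: 0.653
grip_force: 30.0
```

>>> {"method": "arm_command", "body": {
  "rows": [
    [[0, 0, 0.03], 0],
    [[0, 0, 0.03], 0],
    [[0, 0, 0.03], 0],
    [[0, 0, 0], 0],
    [[0, 0, 0], 0]
  ]
}}

```text
t: 6.95
eef_pos: [538.5, 42.9, 159.7]
tcp_rot: [3.142, 0.0, 0.462]
ft_force: [0.5, 0.2, -0.1]
opening: 0.65
grip_force: 30.0
```

Run:
```python
from h import *
go((538.2,43.2,147.7))
p,d=cap('side')
c=np.array((539,43))
print('body',cyl('side',d,c,20,100,42,50),'collar',cyl('side',d,c,162,174,31,34))
```

```text
t 6.95 tcp [538.5  42.9 159.7] rot [3.142 0.    0.462] open 0.65 grip 29.997218381613493 F [ 0.5  0.2 -0.1]
(538.2, 43.2, 147.7) mm [-0.2 -0.4 12. ] units [-0.0006 -0.0017  0.048 ]
body (1971, array([540.1,  43.7]), 0.75) collar (155, array([540.9,  43.3]), 0.73)
```

>>> {"method": "arm_command", "body": {
  "rows": [
    [[0, 0, 0.016], 0],
    [[0, 0, 0.016], 0],
    [[0, 0, 0.008], 0],
    [[0, 0, 0.006], 0],
    [[0, 0, 0], 0]
  ]
}}

```text
t: 7.5
eef_pos: [538.4, 42.9, 148.0]
tcp_rot: [-3.142, 0.0, 0.462]
ft_force: [0.2, 0.5, -0.9]
opening: 0.651
grip_force: 30.0
```

Run:
```python
from h import *
go((538.2,43.2,147.7))
p,d=cap('side')
c=np.array((539,43))
print('body',cyl('side',d,c,20,100,42,50),'collar',cyl('side',d,c,151,162,31,34))
```

```text
t 7.5 tcp [538.4  42.9 148. ] rot [-3.142  0.     0.462] open 0.651 grip 29.997251469176263 F [ 0.2  0.5 -0.9]
(538.2, 43.2, 147.7) mm [-0.1 -0.4  0.3] units [-0.0002 -0.0016  0.001 ]
body (1976, array([540.1,  43.8]), 0.79) collar (136, array([540.9,  43.2]), 0.6)
```

>>> {"method": "arm_command", "body": {
  "rows": [
    [[0, 0, 0], 0],
    [[0, 0, 0], 0],
    [[0, 0, 0], 0],
    [[0, 0, 0], 0],
    [[0, 0, 0], 0]
  ],
  "claw": 1
}}

```text
t: 8.05
eef_pos: [538.5, 42.9, 148.2]
tcp_rot: [3.141, -0.0, 0.462]
ft_force: [0.8, 0.0, 0.4]
opening: 0.982
grip_force: 0.0
```

>>> {"method": "arm_command", "body": {
  "rows": [
    [[0, 0, -0.06], 0],
    [[0, 0, -0.12], 0],
    [[0, 0, -0.16], 0],
    [[0, 0, -0.16], 0],
    [[0, 0, -0.06], 0]
  ]
}}

```text
t: 8.55
eef_pos: [539.2, 42.9, 291.9]
tcp_rot: [3.139, -0.004, 0.462]
ft_force: [0.7, 0.7, 0.4]
opening: 1.0
grip_force: 0.0
```

Run:
```python
from h import *
go((430,237.5,280),(430,237.5,110),(430,237.5,13))
p,d=cap('side')
c=np.array((539,43))
print('body',cyl('side',d,c,20,100,42,50),'collar',cyl('side',d,c,147,162,31,34),ringfit('side',d,c,140,190,36))
P,u,v=cloud('side',d);m=(np.hypot(P[:,0]-540,P[:,1]-43)<33)&(P[:,2]>140)&(P[:,2]<200);print('top z',np.percentile(P[m,2],[50,90,98,100]))
l=np.array((430,237.5));print('lid side',cyl('side',d,l,40,70,30,36),cyl('side',d,l,14,30,34,40))
```

```text
t 8.55 tcp [539.2  42.9 291.9] rot [ 3.139 -0.004  0.462] open 1.0 grip 0.0 F [0.7 0.7 0.4]
(430, 237.5, 280) mm [ -11.1 -222.9   11.3] units [-0.0446 -0.8917  0.0452]
(430, 237.5, 110) mm [ -0.7  -0.4 170. ] units [-0.003  -0.0017  0.68  ]
(430, 237.5, 13) mm [-0.4 -0.2 97. ] units [-0.0017 -0.001   0.388 ]
body (1978, array([540.2,  43.7]), 0.76) collar (298, array([540.8,  43. ]), 0.79) (887, array([539. ,  45.6]), np.float64(33.2), array([539.3,  45.1,  31.4]), np.float64(157.4))
top z [157.4203757  164.83645979 165.72951074 167.54998192]
lid side (760, array([431.2, 237.1]), 0.58) (448, array([431.1, 237. ]), 0.6)
```

>>> {"method": "arm_command", "body": {
  "rows": [
    [[-0.01, -0.14, 0], 0],
    [[-0.01, -0.19, 0], 0],
    [[-0.01, -0.19, 0], 0],
    [[-0.01, -0.19, 0], 0],
    [[-0.005, -0.182, 0], 0]
  ]
}}

```text
t: 9.1
eef_pos: [427.5, 238.8, 287.4]
tcp_rot: [-3.142, 0.001, 0.462]
ft_force: [0.4, 0.5, 0.1]
opening: 1.001
grip_force: 0.0
```

>>> {"method": "arm_command", "body": {
  "rows": [
    [[0, 0, 0.1], 0],
    [[0, 0, 0.18], 0],
    [[0, 0, 0.18], 0],
    [[0, 0, 0.18], 0],
    [[0, 0, 0.09], 0]
  ]
}}

```text
t: 9.6
eef_pos: [427.2, 236.9, 101.9]
tcp_rot: [-3.141, 0.005, 0.462]
ft_force: [0.9, -0.3, -0.2]
opening: 1.003
grip_force: 0.0
```

>>> {"method": "arm_command", "body": {
  "rows": [
    [[0, 0, 0], 0],
    [[0, 0, 0], 0],
    [[0, 0, 0], 0],
    [[0, 0, 0], 0],
    [[0, 0, 0], 0]
  ]
}}

```text
t: 10.1
eef_pos: [429.4, 237.7, 106.6]
tcp_rot: [3.141, -0.002, 0.462]
ft_force: [-0.0, -0.2, -0.4]
opening: 1.001
grip_force: 0.0
```

Run:
```python
from h import *
go((430,237,50),(430,237,13))
```

```text
t 10.1 tcp [429.4 237.7 106.6] rot [ 3.141e+00 -2.000e-03  4.620e-01] open 1.001 grip 0.0 F [-0.  -0.2 -0.4]
(430, 237, 50) mm [ 0.1  0.8 56.6] units [0.0006 0.0033 0.2264]
(430, 237, 13) mm [-0.1 -0.  37. ] units [-0.0003 -0.      0.148 ]
```

>>> {"method": "arm_command", "body": {
  "rows": [
    [[0, 0.003, 0.08], 0],
    [[0, 0, 0.1], 0],
    [[0, 0, 0.1], 0],
    [[0, 0, 0.06], 0],
    [[0, 0, 0.03], 0]
  ]
}}

```text
t: 10.6
eef_pos: [429.2, 236.8, 12.4]
tcp_rot: [3.142, 0.001, 0.462]
ft_force: [-0.4, -0.5, 0.2]
opening: 0.999
grip_force: 0.0
```

>>> {"method": "arm_command", "body": {
  "rows": [
    [[0, 0, 0], 0],
    [[0, 0, 0], 0],
    [[0, 0, 0], 0],
    [[0, 0, 0], 0],
    [[0, 0, 0], 0]
  ]
}}

```text
t: 11.1
eef_pos: [429.5, 236.9, 13.6]
tcp_rot: [3.141, -0.001, 0.462]
ft_force: [-0.1, 0.5, -0.5]
opening: 0.998
grip_force: 0.0
```

>>> {"method": "arm_command", "body": {
  "rows": [
    [[0, 0, 0], 0],
    [[0, 0, 0], 0],
    [[0, 0, 0], 0],
    [[0, 0, 0], 0],
    [[0, 0, 0], 0]
  ],
  "claw": 0
}}

```text
t: 11.6
eef_pos: [429.4, 236.8, 13.1]
tcp_rot: [3.141, 0.0, 0.462]
ft_force: [-0.4, -1.2, -0.4]
opening: 0.703
grip_force: 30.0
```

Run:
```python
from h import *
go()
p,d=cap('side','s3.png')
l=np.array((431,237.));print('lid side',cyl('side',d,l,40,70,30,36),cyl('side',d,l,14,30,34,40))
cv2.imwrite('pics/v3.png',cv2.resize(cv2.imread('pics/s3.png')[250:420,150:380],None,fx=2.3,fy=2.3))
```

```text
t 11.6 tcp [429.4 236.8  13.1] rot [3.141 0.    0.462] open 0.703 grip 29.99999463558197 F [-0.4 -1.2 -0.4]
lid side (186, array([431.3, 237.3]), 0.5) (351, array([430.7, 237.8]), 0.91)
```

View pics/v3.png

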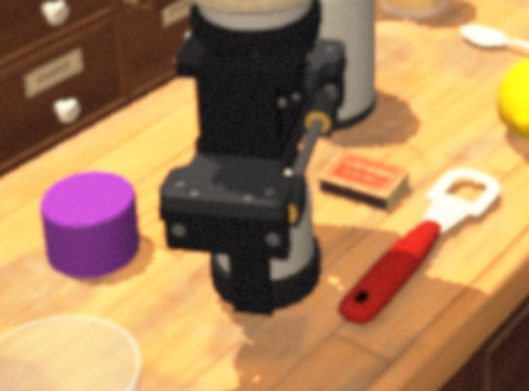

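The pads sit on the black collar (opening 67 mm). The next move is a gentle lift.

>>> {"method": "arm_command", "body": {
  "rows": [
    [[0, 0, -0.02], 0],
    [[0, 0, -0.05], 0],
    [[0, 0, -0.08], 0],
    [[0, 0, -0.1], 0],
    [[0, 0, -0.12], 0]
  ]
}}

```text
t: 12.15
eef_pos: [428.9, 236.7, 107.0]
tcp_rot: [-3.142, 0.001, 0.462]
ft_force: [1.0, -0.1, -2.7]
opening: 0.701
grip_force: 30.0
```

>>> {"method": "arm_command", "body": {
  "rows": [
    [[0, 0, -0.12], 0],
    [[0, 0, -0.12], 0],
    [[0, 0, -0.12], 0],
    [[0, 0, -0.1], 0],
    [[0, 0, -0.06], 0]
  ]
}}

```text
t: 12.65
eef_pos: [429.3, 236.9, 238.6]
tcp_rot: [3.141, -0.003, 0.462]
ft_force: [-0.1, -0.2, -2.3]
opening: 0.7
grip_force: 30.0
```

>>> {"method": "arm_command", "body": {
  "rows": [
    [[0, 0, -0.02], 0],
    [[0, 0, 0], 0],
    [[0, 0, 0], 0],
    [[0, 0, 0], 0],
    [[0, 0, 0], 0]
  ]
}}

```text
t: 13.15
eef_pos: [429.2, 236.8, 239.9]
tcp_rot: [-3.142, 0.001, 0.462]
ft_force: [0.2, -0.1, -1.8]
opening: 0.7
grip_force: 30.0
```

Run:
```python
from h import *
go((538.4,43.3,240))
```

```text
t 13.15 tcp [429.2 236.8 239.9] rot [-3.142e+00  1.000e-03  4.620e-01] open 0.7 grip 29.999743402004242 F [ 0.2 -0.1 -1.8]
(538.4, 43.3, 240) mm [ 1.160e+01  2.219e+02 -1.000e-01] units [ 4.640e-02  8.875e-01 -5.000e-04]
```

>>> {"method": "arm_command", "body": {
  "rows": [
    [[0.005, 0.04, 0], 0],
    [[0.005, 0.08, 0], 0],
    [[0.005, 0.11, 0], 0],
    [[0.005, 0.12, 0], 0],
    [[0.005, 0.12, 0], 0]
  ]
}}

```text
t: 13.65
eef_pos: [488.0, 132.9, 240.4]
tcp_rot: [3.141, 0.0, 0.462]
ft_force: [0.2, -0.2, -1.5]
opening: 0.703
grip_force: 30.0
```

>>> {"method": "arm_command", "body": {
  "rows": [
    [[0.005, 0.12, 0], 0],
    [[0.005, 0.12, 0], 0],
    [[0.005, 0.1, 0], 0],
    [[0.005, 0.06, 0], 0],
    [[0.003, 0.02, 0], 0]
  ]
}}

```text
t: 14.15
eef_pos: [539.8, 41.6, 240.3]
tcp_rot: [-3.142, 0.0, 0.46]
ft_force: [-0.5, 0.2, -2.6]
opening: 0.703
grip_force: 30.0
```

>>> {"method": "arm_command", "body": {
  "rows": [
    [[0, 0, 0], 0],
    [[0, 0, 0], 0],
    [[0, 0, 0], 0],
    [[0, 0, 0], 0],
    [[0, 0, 0], 0]
  ]
}}

```text
t: 14.65
eef_pos: [539.1, 43.5, 240.7]
tcp_rot: [3.141, -0.0, 0.463]
ft_force: [1.3, 0.1, -1.8]
opening: 0.701
grip_force: 30.0
```

Run:
```python
from h import *
go((538.9,43.1,240))
p,d=cap('side','s4.png')
c=np.array((540.,43))
print('body',cyl('side',d,c,20,100,42,50),'infcollar',cyl('side',d,c,148,162,31,34),'lidcollar',cyl('side',d,c,241,257,34,37),'cup',cyl('side',d,c,263,295,30,33))
cv2.imwrite('pics/v4.png',cv2.resize(cv2.imread('pics/s4.png')[100:320,180:420],None,fx=2.3,fy=2.3))
```

```text
t 14.65 tcp [539.1  43.5 240.7] rot [ 3.141 -0.     0.463] open 0.701 grip 29.999631643295288 F [ 1.3  0.1 -1.8]
(538.9, 43.1, 240) mm [-0.3  0.2  0.7] units [-0.0013  0.001   0.0028]
body (1972, array([540.3,  43.7]), 0.8) infcollar (288, array([540.7,  43.2]), 0.7) lidcollar (267, array([541.2,  43.9]), 0.77) cup (425, array([541.1,  43.9]), 0.65)
```

View pics/v4.png

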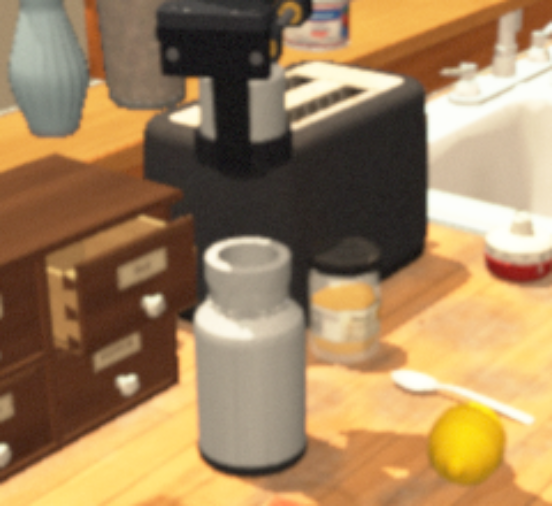

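The infuser is seated at (245,260), and the nested lids hang level above it at (245,120). I'll lower them.

>>> {"method": "arm_command", "body": {
  "rows": [
    [[-0.003, 0.001, 0.04], 0],
    [[0, 0, 0.06], 0],
    [[0, 0, 0.06], 0],
    [[0, 0, 0.05], 0],
    [[0, 0, 0.03], 0]
  ]
}}

```text
t: 15.2
eef_pos: [538.3, 42.4, 179.2]
tcp_rot: [-3.141, 0.001, 0.462]
ft_force: [-0.1, -0.5, -2.1]
opening: 0.699
grip_force: 30.0
```

>>> {"method": "arm_command", "body": {
  "rows": [
    [[0, 0, 0], 0],
    [[0, 0, 0.016], 0],
    [[0, 0, 0.016], 0],
    [[0, 0, 0.01], 0],
    [[0, 0, 0], 0]
  ]
}}

```text
t: 15.7
eef_pos: [538.6, 42.4, 169.9]
tcp_rot: [-3.142, 0.0, 0.462]
ft_force: [-0.1, 0.4, -2.3]
opening: 0.696
grip_force: 30.0
```

Run:
```python
from h import *
go((538.9,43.1,166.3))
p,d=cap('side')
c=np.array((540.,43))
print('body',cyl('side',d,c,20,100,42,50),'infcollar',cyl('side',d,c,148,162,31,34),'lidcollar',cyl('side',d,c,172,184,34,37),'cup',cyl('side',d,c,193,220,30,33))
```

```text
t 15.7 tcp [538.6  42.4 169.9] rot [-3.142  0.     0.462] open 0.696 grip 29.99953329563141 F [-0.1  0.4 -2.3]
(538.9, 43.1, 166.3) mm [ 0.6 -0.5  3.6] units [ 0.0022 -0.0019  0.0146]
body (1966, array([540.2,  43.7]), 0.76) infcollar (289, array([540.8,  43.1]), 0.77) lidcollar (188, array([540.8,  43.2]), 0.8) cup (327, array([540.8,  42.5]), 0.61)
```

>>> {"method": "arm_command", "body": {
  "rows": [
    [[0, 0, 0.006], 0],
    [[0, 0, 0.005], 0],
    [[0, 0, 0.003], 0],
    [[0, 0, 0], 0],
    [[0, 0, 0], 0]
  ]
}}

```text
t: 16.25
eef_pos: [538.7, 42.4, 166.6]
tcp_rot: [3.141, 0.0, 0.462]
ft_force: [-0.8, -0.0, -1.3]
opening: 0.7
grip_force: 30.0
```

>>> {"method": "arm_command", "body": {
  "rows": [
    [[0, 0, 0], 0],
    [[0, 0, 0], 0],
    [[0, 0, 0], 0],
    [[0, 0, 0], 0],
    [[0, 0, 0], 0]
  ]
}}

```text
t: 16.75
eef_pos: [538.7, 42.5, 166.6]
tcp_rot: [3.141, 0.0, 0.462]
ft_force: [-0.1, -0.3, -1.8]
opening: 0.698
grip_force: 30.0
```

>>> {"method": "arm_command", "body": {
  "rows": [
    [[0, 0, 0.002], 0],
    [[0, 0, 0], 0],
    [[0, 0, 0], 0],
    [[0, 0, 0], 0],
    [[0, 0, 0], 0]
  ]
}}

```text
t: 17.25
eef_pos: [538.7, 42.4, 166.1]
tcp_rot: [3.142, 0.0, 0.462]
ft_force: [-0.1, -0.1, -2.4]
opening: 0.703
grip_force: 30.0
```

>>> {"method": "arm_command", "body": {
  "rows": [
    [[0, 0, 0], 0],
    [[0, 0, 0], 0],
    [[0, 0, 0], 0],
    [[0, 0, 0], 0],
    [[0, 0, 0], 0]
  ],
  "claw": 1
}}

```text
t: 17.75
eef_pos: [538.7, 42.4, 166.2]
tcp_rot: [3.141, -0.0, 0.462]
ft_force: [-0.2, -0.8, 0.2]
opening: 0.99
grip_force: 0.0
```

Run:
```python
from h import *
go()
p,d=cap('side','s5.png')
c=np.array((540.,43))
print('body',cyl('side',d,c,20,100,42,50),'infcollar',cyl('side',d,c,148,162,31,34),'lidcollar',cyl('side',d,c,168,184,34,37),'cup',cyl('side',d,c,189,222,30,33))
cv2.imwrite('pics/v5.png',cv2.resize(cv2.imread('pics/s5.png')[130:320,200:400],None,fx=2.5,fy=2.5))
```

```text
t 17.75 tcp [538.7  42.4 166.2] rot [ 3.141 -0.     0.462] open 0.99 grip 0.0 F [-0.2 -0.8  0.2]
body (1965, array([540.2,  43.7]), 0.75) infcollar (234, array([540.8,  43.2]), 0.74) lidcollar (236, array([540.8,  42.9]), 0.76) cup (373, array([541. ,  42.7]), 0.79)
```

View pics/v5.png

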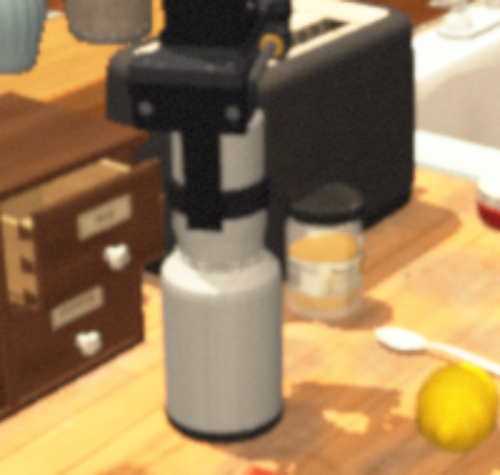

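>>> {"method": "arm_command", "body": {
  "rows": [
    [[0, 0, -0.03], 0],
    [[0, 0, -0.04], 0],
    [[0, 0, -0.034], 0],
    [[0, 0, 0], 0],
    [[0, 0, 0], 0]
  ]
}}

```text
t: 18.3
eef_pos: [538.7, 42.4, 192.5]
tcp_rot: [3.141, -0.001, 0.462]
ft_force: [0.4, 0.9, -0.7]
opening: 1.001
grip_force: 0.0
```

>>> {"method": "arm_command", "body": {
  "rows": [
    [[0, 0, 0], 0],
    [[0, 0, 0], 0],
    [[0, 0, 0], 0],
    [[0, 0, 0], 0],
    [[0, 0, 0], 0]
  ],
  "claw": 0
}}

```text
t: 18.8
eef_pos: [538.7, 42.4, 192.0]
tcp_rot: [3.142, 0.0, 0.462]
ft_force: [0.0, -0.5, 0.1]
opening: 0.636
grip_force: 0.0
```

>>> {"method": "arm_command", "body": {
  "rows": [
    [[0, 0, 0], 0],
    [[0, 0, 0], 0],
    [[0, 0, 0], 0],
    [[0, 0, 0], 0],
    [[0, 0, 0], 0]
  ]
}}

```text
t: 19.3
eef_pos: [538.7, 42.5, 192.1]
tcp_rot: [3.142, 0.0, 0.462]
ft_force: [0.2, 1.1, -1.9]
opening: 0.613
grip_force: 30.0
```

Run:
```python
from h import *
go()
p,d=cap('side')
c=np.array((540.,43))
print('body',cyl('side',d,c,20,100,42,50),'infcollar',cyl('side',d,c,148,162,31,34),'lidcollar',cyl('side',d,c,168,184,34,37),'cup',cyl('side',d,c,189,222,30,33))
```

```text
t 19.3 tcp [538.7  42.5 192.1] rot [3.142 0.    0.462] open 0.613 grip 29.981754715408897 F [ 0.2  1.1 -1.9]
body (1969, array([540.1,  43.7]), 0.8) infcollar (290, array([540.8,  43.1]), 0.77) lidcollar (372, array([540.9,  42.8]), 0.76) cup (443, array([540.8,  42.9]), 0.74)
```

>>> {"method": "arm_command", "body": {
  "rows": [
    [[0, 0, -0.008], 0],
    [[0, 0, -0.012], 0],
    [[0, 0, -0.016], 0],
    [[0, 0, -0.016], 0],
    [[0, 0, -0.008], 0]
  ]
}}

```text
t: 19.85
eef_pos: [538.8, 42.4, 207.7]
tcp_rot: [3.141, -0.001, 0.462]
ft_force: [0.0, -0.2, -1.1]
opening: 0.607
grip_force: 30.0
```

Run:
```python
from h import *
go()
p,d=cap('side','s6.png')
c=np.array((540.,43))
print('body',cyl('side',d,c,20,100,42,50),'infcollar',cyl('side',d,c,148,162,31,34),'lidcollar',cyl('side',d,c,168,184,34,37),'cup',cyl('side',d,c,205,235,30,33))
cv2.imwrite('pics/v6.png',cv2.resize(cv2.imread('pics/s6.png')[130:320,200:400],None,fx=2.5,fy=2.5))
```

```text
t 19.85 tcp [538.8  42.4 207.7] rot [ 3.141e+00 -1.000e-03  4.620e-01] open 0.607 grip 29.981657755561173 F [ 0.  -0.2 -1.1]
body (1971, array([540.2,  43.7]), 0.78) infcollar (278, array([540.9,  43.2]), 0.8) lidcollar (394, array([540.8,  43. ]), 0.85) cup (416, array([541. ,  42.9]), 0.65)
```

View pics/v6.png

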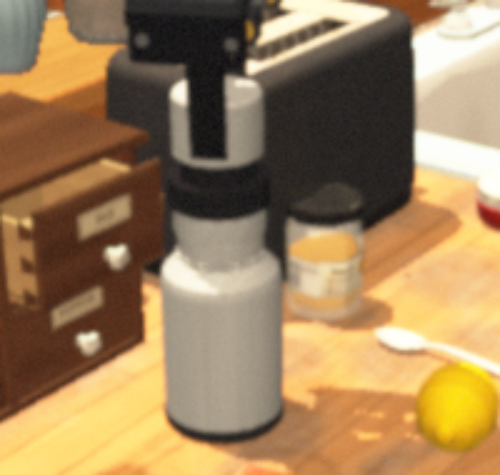

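The cup (215,120) is rising alone. The black dome shows below it, and the inner collar (218,195) has stayed seated. I'll keep lifting straight up.

>>> {"method": "arm_command", "body": {
  "rows": [
    [[0, 0, -0.016], 0],
    [[0, 0, -0.024], 0],
    [[0, 0, -0.032], 0],
    [[0, 0, -0.04], 0],
    [[0, 0, -0.04], 0]
  ]
}}

```text
t: 20.4
eef_pos: [538.8, 42.4, 246.2]
tcp_rot: [3.141, -0.0, 0.462]
ft_force: [-0.0, -0.1, -0.7]
opening: 0.612
grip_force: 30.0
```

>>> {"method": "arm_command", "body": {
  "rows": [
    [[0, 0, -0.04], 0],
    [[0, 0, -0.04], 0],
    [[0, 0, -0.03], 0],
    [[0, 0, -0.02], 0],
    [[0, 0, -0.01], 0]
  ]
}}

```text
t: 20.9
eef_pos: [538.7, 42.5, 280.6]
tcp_rot: [3.141, -0.0, 0.462]
ft_force: [-0.5, 0.1, -0.9]
opening: 0.61
grip_force: 30.0
```

>>> {"method": "arm_command", "body": {
  "rows": [
    [[0, 0, 0], 0],
    [[0, 0, 0], 0],
    [[0, 0, 0], 0],
    [[0, 0, 0], 0],
    [[0, 0, 0], 0]
  ]
}}

```text
t: 21.4
eef_pos: [538.7, 42.4, 280.0]
tcp_rot: [-3.142, 0.0, 0.462]
ft_force: [0.9, 0.2, -1.0]
opening: 0.615
grip_force: 30.0
```

Run:
```python
from h import *
go()
p,d=cap('side','s7.png')
c=np.array((540.,43))
print('body',cyl('side',d,c,20,100,42,50),'infcollar',cyl('side',d,c,148,162,31,34),'lidcollar',cyl('side',d,c,168,184,34,37),'dome',cyl('side',d,c,190,215,25,30),'cup',cyl('side',d,c,265,300,30,33))
P,u,v=cloud('side',d);q=np.hypot(P[:,0]-540,P[:,1]-43)
z=P[(q<33)&(P[:,2]>180),2];print(np.histogram(z,np.arange(180,330,10)))
cv2.imwrite('pics/v7.png',cv2.resize(cv2.imread('pics/s7.png')[80:320,200:400],None,fx=2.3,fy=2.3))
```

```text
t 21.4 tcp [538.7  42.4 280. ] rot [-3.142  0.     0.462] open 0.615 grip 29.981812867481494 F [ 0.9  0.2 -1. ]
body (1965, array([540.1,  43.7]), 0.73) infcollar (287, array([541. ,  43.1]), 0.73) lidcollar (394, array([540.9,  42.8]), 0.85) dome (440, array([541.1,  42.3]), 0.89) cup (458, array([540.8,  42.9]), 0.83)
(array([263, 170, 177, 364,   1,   0,   0,   0,   0, 153, 161, 147, 146,
       231]), array([180, 190, 200, 210, 220, 230, 240, 250, 260, 270, 280, 290, 300,
       310, 320]))
```

View pics/v7.png

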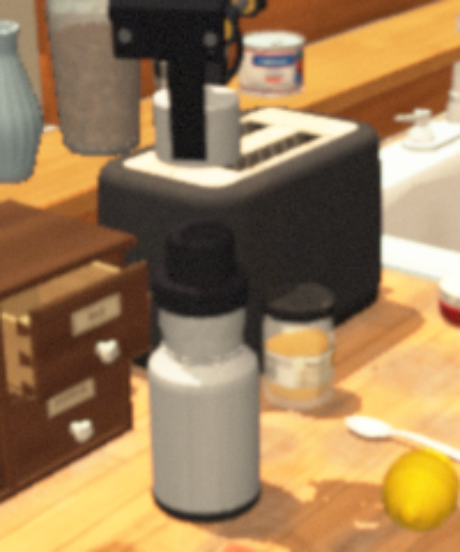

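The inner lid is seated squarely, with its dome top at about 219 mm. The cup is held mouth down with its rim at about 272 mm, 87 mm above the collar. I'm handing in.

```bash
python3 -c "
from h import *
print(env.job_done())"
```

```text
the job is handed in; nothing more can be done
None
```

The infuser and inner lid are seated on the upright flask, and the arm holds the steel cup mouth down about 87 mm above the inner lid's collar; I handed the job in at about 21 s of the 72 s allowed, and no verdict came back.

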